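# Pack the pipe fittings and hold the sprung keeper arm on its stop

### The job

Two of the three fittings are still out: stand the round coupling and the square union upright in the rack's low tray beside the coupling that is already there, so that all three sit side by side on the tray floor. Then take the rack's sprung keeper arm by its knob, swing it forward over the fittings, away from the robot, against its spring until it is fully on its stop, and finish while still holding it there with the fingers, because it springs back as soon as it is let go. Leave the tape measure, the flask and the pipe offcut where they are.

Things in the scene. Friction and masses are not known exactly. Their poses are not given: they have to be found in the camera images.
- rack: Dark steel fitting rack, fixed to the table; place and yaw vary. Origin on the table top; +x points roughly away from the robot. Along its y axis, from -y to +y: pivot post, low open tray, and a flat stop post (12 x 20 mm in plan, 90 mm high, at x +15, y +80 mm).
- tray (a point): Centre of the tray's floor (rack x 0, y -11 mm, 4 mm above the table), axes as the rack's. Inside 50 mm wide (x) by 138 mm long (y -69 to +69 from here), walls 4 mm thick, rim 16 mm above the table: fittings stand 12 mm deep and are gripped above the rim. Three in one row leave 10 mm of length to spare; the first stands at the -y end.
- pivot (a point): On the vertical pivot axis of the keeper arm, at the top of the pivot post (28 mm wide), 82 mm above the table, at rack x 0, y -110 mm.
- packed_mid (a point): Centre, half-way up (35 mm), of the green plastic round coupling already standing in the tray: loose upright cylinder, diameter 44 mm, height 70 mm. Its z axis is its upright axis.
- coupling_mid (a point): Centre, half-way up (35 mm), of the green plastic round coupling to be packed, standing on the table: diameter 44 mm, height 70 mm, about 80 g, dark bore on top. Its z axis is its upright axis.
- union_mid (a point): Centre, half-way up (35 mm), of the green plastic square union to be packed, standing on the table: 40 x 40 mm in plan, height 70 mm, about 90 g, round brass-rimmed bore on top. Its x and y axes are square to its sides, z is upright.
- keeper (a joint): Keeper arm's angle (rad): 0 = swung out towards the robot, held there by its spring; grows clockwise seen from above (forward); 1.3 = on its stop, the arm lying along the rack's +y axis over the fittings. The arm points (1.3 - value) anticlockwise of rack +y. Spring torque 0.33 N m at 0, 1.05 N m at the stop (6.5 N at the knob); it does not stay by itself.
- keeper_knob (a point): Centre of the knob's grip, 120 mm above the table, 165 mm from the pivot axis: upright black plastic cylinder, diameter 24 mm, from 94 to 146 mm above the table. It stands near the end of the arm, a steel flat bar 16 mm wide, reaching 196 mm from the pivot, underside 82 and top 94 mm above the table; it passes 8 mm over seated fittings.
- tape: Bystander: yellow and black tape measure, 82 x 42 x 69 mm, origin under its centre. Leave alone.
- flask: Bystander: aluminium drinking flask with black cap, diameter 66 mm, height 190 mm, origin under its centre. Leave alone.
- offcut: Bystander: green pipe offcut standing on end, diameter 32 mm, height 100 mm, thinner and taller than the fittings, origin under its centre. Leave alone; it does not go in the tray.
There are look-alikes about, which are no part of the job. Leave any orange or red look-alike of the part that bears union_mid alone.

How it is judged:
By the outcome, as a careful person would: the job done as asked, in the order asked, and still so for the second after the job is handed in, while the arm keeps its last pose, push and grip.
It also fails if it takes over 72 s, if anything falls off the work surface, if the arm or the gripper's body presses on something with over 40 N, if the wrist force passes 120 N, or if a joint passes its speed limit or range.

### The arm

A 6-joint arm with a two-finger parallel gripper is mounted at the origin on the work surface. World frame = base frame: x ahead of the robot, y to its left, z up, the work surface at z = 0. Lengths are in mm, angles in rad, forces in N, time in s.
With the tool pointing down it reaches from about 300 to 775 mm from the base axis. Payload 14.6 kg.
Tool frame: the origin (TCP) lies midway between the tips of the shut fingers; the grasp point (between the pads) lies 19 mm behind it; y points along the fingers, z is the direction in which the jaws open and shut, and the axes are right-handed (so a half turn about y gives the same grasp; the last joint's range is limited). The gripper opens to 94 mm and grips with 3 to 60 N. Pads are 16 mm wide; open, the fingers measure 119 mm over their backs; the gripper's body (75 mm by 177 mm) begins 78 mm behind the grasp point.
Start: joints at [-1.358, 0.3, 1.521, -0, 1.321, -0.067], TCP at [151.883, -528.603, 205.446] pointing down, gripper open.
Joint ranges: [-3.03, 3.03], [-0.79, 2.21], [0.23, 2.52], [-1.04, 4.18], [0, 3.07], [-2.55, 2.55]. Speed limits (rad/s): [2.22, 2.22, 2.57, 3.14, 3.14, 3.14].

### API

Orientations are given as [roll, pitch, yaw] about the fixed x, y, z axes, in that order (R = Rz(yaw) Ry(pitch) Rx(roll)).
In Python, from cell import manip gives the robot as it stands.
- The arm moves only by the tool play_rows, never from a script. Its argument "series" is a list of rows, each a list of 3 entries, a list of its own where there are three numbers: the shift along the tool's x, y, z in m, then the turn about the tool's y in rad, then the closure, from 0 (fully open) to 1 (shut). In form: [[[dx, dy, dz], twist, grip], ...]. A call has 1 to 20 rows; each row is the pose to reach, as a shift and turn from the pose measured when the call began, along the tool's axes at that moment; what a row does not reach only later rows make up. A row lasts 1/10 s, in which the tool goes at most 50 mm and 8.59 degrees, less where a joint would pass 70% of its speed; a pose out of reach is approached as far as the arm can. A call with a gripper value outside its range is refused whole. The fingers move at their own pace and stop on an object; "squeeze" is the grip in N (left out, the last holds). Time passes only in rows, so rows that repeat a pose let the fingers close. It gives the time, the measured TCP pose, the force and the opening at its end, in the units of the state.
- manip.read_state(): the state, without advancing time (a new reading comes with each control period).
- manip.camera(name): name is "side" or "top"; returns the picture (384x512x3 uint8, red, green, blue); there is no depth.
- manip.camera_params(name): a dict with "K" (3x3 intrinsics, pixels), "dist_coeffs" ([k1, k2, p1, p2, k3] as OpenCV has them; the pictures are not rectified), "rvec" (rotation vector, rad) and "tvec" (3), from world to camera coordinates, as OpenCV has them. Camera axes: x right, y down, z forward; pixel columns grow to the right and rows downward; lengths in mm; the calibration is good to about 2 mm. A picture is of the moment at which its call begins. camera_params takes no time and is no camera call.
- manip.sign_off(): hands the job in, once; it reports no verdict.
The state is a dict: "clock": time; "joints": joint angles; "qd": joint speeds; "effort": joint torques, N m; "eef_pos": TCP position; "eef_rot": TCP orientation; "wrist_force": force on the tool from outside, world axes, zero at the start; "moment": the same for the moment, N m; "finger_gap": finger opening in mm.
Only numpy, scipy, OpenCV 4.12 (cv2) and the standard library are available. Lean on these libraries where they do the work, as an engineer would, in place of code of your own. Each camera call takes 0.05 s, during which the arm holds its last target. There are 200 camera calls.

## Working session

There is one attempt and no reset: what is moved stays moved. The work goes in short steps, Python scripts to look and compute and a tool call to move; the robot and the scene stay as the last step left them, time stands still between calls to the robot, and variables do not carry over. Pictures are saved under pics/ and viewed, about 8 in all and at most 12, crops included, and the job is handed in when it is done.

Besides the shell and the picture viewer there is one more tool, called after "Request:" as name([rows], argument=value, ...), one row to a line, values as JSON. play_rows: Moves the arm, as the interface text tells. Its arguments: {"type":"object","properties":{"series":{"type":"array","items":{"type":"array"}},"squeeze":{"type":"number"}},"required":["series"]}

```bash
ls; mkdir -p pics
python3 - <<'E'
from cell import manip
import cv2,json
for n in("side","top"):
    im=manip.camera(n); cv2.imwrite(f"pics/{n}0.png",cv2.cvtColor(im,cv2.COLOR_RGB2BGR))
    p=manip.camera_params(n); print(n,{k:[[round(float(x),3) for x in r] if hasattr(r,'__len__') else round(float(r),3) for r in v] for k,v in p.items() if k in("K","dist_coeffs","rvec","tvec")})
print(manip.read_state())
E
```

```text
pics
side {'K': [[464.698, 0.0, 263.963], [0.0, 464.698, 190.856], [0.0, 0.0, 1.0]], 'dist_coeffs': [-0.025, 0.0, 0.0, 0.0, 0.0], 'rvec': [0.232, -2.893, 1.051], 'tvec': [546.573, 98.514, 1262.988]}
top {'K': [[388.972, 0.0, 252.669], [0.0, 388.972, 197.355], [0.0, 0.0, 1.0]], 'dist_coeffs': [0.033, 0.0, 0.0, 0.0, 0.0], 'rvec': [2.151, -2.121, 0.144], 'tvec': [35.487, 578.696, 1027.993]}
{'clock': 0.1, 'joints': array([-1.35760800e+00,  3.00351033e-01,  1.52153576e+00, -1.01634827e-05,
        1.32068622e+00, -6.66045633e-02]), 'qd': array([ 0.00097458, -0.00151539, -0.00099828,  0.00061229,  0.00088181,
        0.00156429]), 'effort': array([ 5.02968433e-04, -5.32644510e+01, -3.53286874e+01,  7.09583564e-02,
        2.34815682e-02, -5.77998799e-05]), 'eef_pos': array([ 151.82773139, -528.38046412,  204.97135935]), 'eef_rot': array([-1.57177517e+00,  5.54251966e-05, -2.86179727e+00]), 'wrist_force': array([ 1.11546968,  0.52846499, -0.18980075]), 'moment': array([-0.00542475,  0.02373248,  0.03967702]), 'finger_gap': 93.82293058904094}
```

View pics/side0.png

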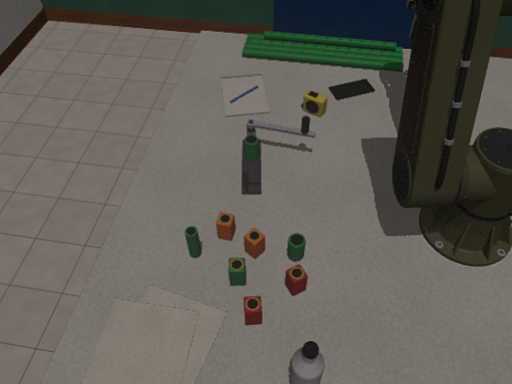

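View pics/top0.png

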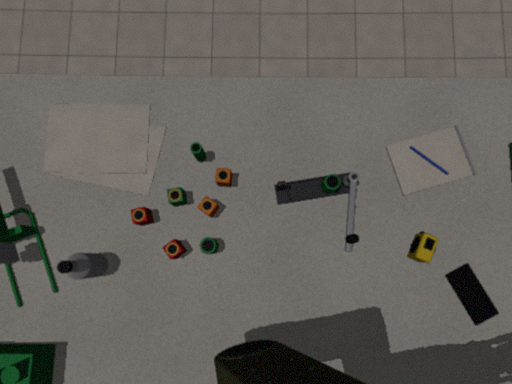

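The side view shows the coupling at about (297,247), the union at (237,271), the offcut at (193,242), the packed coupling at (251,147) and the knob at (305,125). In the top view the coupling is at (209,245), the union at (176,196), the packed coupling at (332,183), the pivot at (353,180), the knob at (352,239) and the stop post at (281,187). Next I'll measure from enlarged crops and masks.

```bash
cat > h.py <<'E'
from cell import manip
import cv2, numpy as np
from scipy.spatial.transform import Rotation as Ro
P={n:manip.camera_params(n) for n in("side","top")}
A=lambda p,k:np.array(p[k],float)
def ray(n,uv):
    p=P[n];R=cv2.Rodrigues(A(p,"rvec"))[0]
    x=cv2.undistortPoints(np.array(uv,float).reshape(-1,1,2),A(p,"K"),A(p,"dist_coeffs"))[:,0]
    d=np.c_[x,np.ones(len(x))]@R
    return -R.T@A(p,"tvec").ravel(),d
def onz(n,uv,z):
    c,d=ray(n,uv);return c+d*((z-c[2])/d[:,2])[:,None]
def proj(n,X):
    p=P[n];return cv2.projectPoints(np.array(X,float).reshape(-1,1,3),A(p,"rvec"),A(p,"tvec"),A(p,"K"),A(p,"dist_coeffs"))[0][:,0]
def tri(us,ut):
    c1,d1=ray("side",us);c2,d2=ray("top",ut);d1,d2=d1[0],d2[0]
    s=np.linalg.lstsq(np.c_[d1,-d2],c2-c1,rcond=None)[0]
    a,b=c1+s[0]*d1,c2+s[1]*d2;return (a+b)/2,np.linalg.norm(a-b)
def snap(n,name):
    im=cv2.cvtColor(manip.camera(n),cv2.COLOR_RGB2BGR);cv2.imwrite(f"pics/{name}.png",im);return im
def green(im):
    h=cv2.cvtColor(im,cv2.COLOR_BGR2HSV);return cv2.inRange(h,(45,80,25),(90,255,255))
E
python3 - <<'E'
from h import *
np.set_printoptions(precision=1,suppress=True)
for n in("side","top"):
    im=cv2.imread(f"pics/{n}0.png");m=green(im)
    k,l,st,ce=cv2.connectedComponentsWithStats(m)
    for i in range(1,k):
        if 40<st[i,4]<600:print(n,st[i],ce[i])
t=cv2.imread("pics/top0.png");s=cv2.imread("pics/side0.png")
a=cv2.resize(t[165:260,265:370],None,fx=5,fy=5,interpolation=cv2.INTER_CUBIC)
b=cv2.resize(t[170:265,155:225],None,fx=5,fy=5,interpolation=cv2.INTER_CUBIC)
im=np.hstack([a[:475],b[:475,:270]]);im=np.hstack([a[:475,:525],b[:475,:275]])
cv2.imwrite("pics/crop_top.png",np.clip(im*1.6,0,255))
a=cv2.resize(s[110:205,230:325],None,fx=5,fy=5,interpolation=cv2.INTER_CUBIC)
b=cv2.resize(s[225:290,220:312],None,fx=3.4,fy=3.4,interpolation=cv2.INTER_CUBIC)
im=np.zeros((475,800,3));im[:,:475]=a;im[:b.shape[0],480:480+b.shape[1]]=b
cv2.imwrite("pics/crop_side.png",np.clip(im*1.6,0,255))
E
```

```text
side [493  15  19  33 482] [503.6  31.9]
side [244 137  15  24 239] [251.1 149.5]
side [185 227  15  31 262] [192.9 243. ]
side [288 234  17  27 272] [295.7 249.2]
side [229 258  16  27 257] [237.3 275.3]
top [191 143  15  18 109] [197.2 150.8]
top [320 174  21  20 206] [329.6 184.1]
top [169 187  18  19  97] [178.8 198.2]
top [200 238  19  16 132] [209.4 245.3]
top [  5 263  17  44 198] [ 13.2 284.6]
top [ 34 344  19   8  46] [ 41.8 347. ]
top [ 40 351  13  33  90] [ 46.7 367.6][ WARN:0@0.114] global loadsave.cpp:1063 imwrite_ Unsupported depth image for selected encoder is fallbacked to CV_8U.
```

View pics/crop_top.png

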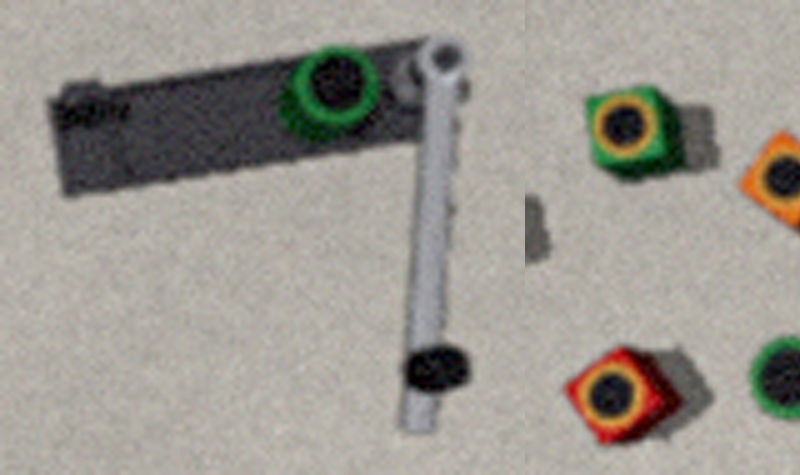

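View pics/crop_side.png

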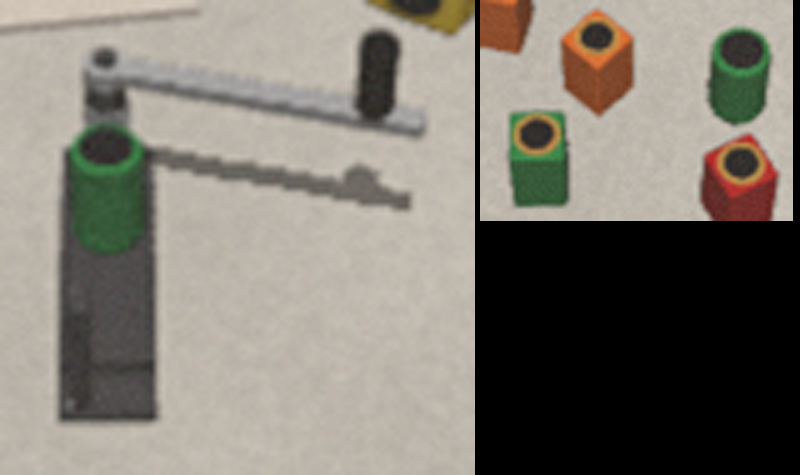

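The top crop shows the tray running from about (66,195) to (420,140) in crop pixels, with the pivot cap at (444,60), the bar end at (417,430) and the union's top face with its left edge near x = 585. The side crop shows the same fittings upright. Next I'll compute the positions.

```bash
cat > m.py <<'E'
from h import *
np.set_printoptions(precision=1,suppress=True)
t=cv2.imread("pics/top0.png");s=cv2.imread("pics/side0.png")
c=lambda x,y:[265+(x+.5)/5-.5,165+(y+.5)/5-.5]
d=lambda x,y:[155+(x-525+.5)/5-.5,170+(y+.5)/5-.5]
e=lambda x,y:[230+(x+.5)/5-.5,110+(y+.5)/5-.5]
f=lambda x,y:[220+(x-480+.5)/3.4-.5,225+(y+.5)/3.4-.5]
# brass ring / green ring centres, minEnclosing/ellipse of bright mask
def ring(im,box,lo,hi):
    x,y,w,h=box;g=cv2.resize(im[y:y+h,x:x+w],None,fx=8,fy=8,interpolation=cv2.INTER_CUBIC)
    m=cv2.inRange(cv2.cvtColor(g,cv2.COLOR_BGR2HSV),lo,hi)
    cs=cv2.findContours(m,cv2.RETR_EXTERNAL,cv2.CHAIN_APPROX_NONE)[0];k=max(cs,key=cv2.contourArea)
    el=cv2.fitEllipse(k);return [x+(el[0][0]+.5)/8-.5,y+(el[0][1]+.5)/8-.5],np.array(el[1])/8
out={}
for nm,im,box,lo,hi in (("union",t,(165,183,25,25),(12,90,60),(32,255,255)),("unionS",s,(226,255,24,20),(12,90,60),(32,255,255)),
  ("coupl",t,(196,233,26,26),(50,80,66),(80,255,255)),("packed",t,(318,168,28,28),(50,80,66),(80,255,255)),
  ("couplS",s,(285,230,24,20),(50,80,66),(80,255,255)),("packedS",s,(240,130,24,22),(50,80,66),(80,255,255))):
    uv,ax=ring(im,box,lo,hi);n="side" if nm[-1]=="S" else "top"
    z=74 if "pack" in nm else 70
    print(nm,np.array(uv),ax,onz(n,[uv],z)[0])
print("manual tops: coupS",onz("side",[f(740,50)],70)[0],"packS",onz("side",[e(106,148)],74)[0],"packT",onz("top",[c(337,87)],74)[0],"unionS",onz("side",[f(538,134)],70)[0])
L=onz("top",[c(66,195),c(420,140),c(50,97)],16);print("tray near edge",L,np.degrees(np.arctan2(*(L[0]-L[1])[:2])))
L=onz("side",[e(157,418),e(60,420),e(154,160),e(66,150)],16);print("tray side",L)
L=onz("top",[c(444,60),c(417,430)],94);print("arm T",L,"dir from +y",L[1]-L[0])
L=onz("side",[e(104,60),e(421,126)],94);print("arm S",L)
print("knob top T",onz("top",[c(446,368)],146),"S",onz("side",[e(379,36)],146))
L=onz("top",[d(585,97),d(657,86)],70);print("union edge",L,np.degrees(np.arctan2(*(L[0]-L[1])[:2])))
L=onz("side",[f(510,112),f(564,113)],70);print("union edge S",L)
L=onz("side",[f(514,204),f(567,206)],0);print("union bot S",L)
E
python3 m.py
```

```text
union [174.3 194.6] [11.9 12.2] [578.8 254.4  70. ]
unionS [236.3 264.1] [12.  13.9] [579.6 253.3  70. ]
coupl [207.4 245.1] [15.1 15.9] [445.  160.7  70. ]
packed [331.4 181.9] [12.6 14.1] [ 618.2 -167.3   74. ]
couplS [296.4 240.3] [13.9 16.3] [445.9 163.   70. ]
packedS [250.8 139.8] [ 9.2 12.9] [ 620.1 -167.3   74. ]
manual tops: coupS [446.9 160.3  70. ] packS [ 620.5 -169.8   74. ] packT [ 618. -169.   74.] unionS [578.7 253.2  70. ]
tray near edge [[ 565.5  -27.    16. ]
 [ 599.4 -226.    16. ]
 [ 621.5  -17.6   16. ]] -9.67969297168865
tray side [[ 564.9  -16.8   16. ]
 [ 619.    -6.6   16. ]
 [ 600.9 -223.4   16. ]
 [ 657.  -223.5   16. ]]
arm T [[ 629.2 -221.3   94. ]
 [ 436.1 -203.    94. ]] dir from +y [-193.1   18.3    0. ]
arm S [[ 631.1 -224.1   94. ]
 [ 437.5 -196.9   94. ]]
knob top T [[ 465.3 -205.9  146. ]] S [[ 467.3 -212.   146. ]]
union edge [[594.  276.   70. ]
 [600.5 237.3  70. ]] -9.601209423845322
union edge S [[601.8 238.7  70. ]
 [563.9 233.4  70. ]]
union bot S [[595.8 273.    0. ]
 [557.3 268.5   0. ]]
```

```bash
cat >> h.py <<'E'
YR=np.radians(9.8);O=np.array([610.3,-114.4])
def rack(x,y):
    c,s=np.cos(YR),np.sin(YR);return O+[c*x-s*y,s*x+c*y]
def torack(p):
    c,s=np.cos(YR),np.sin(YR);q=np.array(p[:2])-O;return np.array([c*q[0]+s*q[1],-s*q[0]+c*q[1]])
def to(x,y,z,jaw=None):
    "shift (m, tool axes) and twist to reach world x,y,z with jaw direction jaw (deg)"
    st=manip.read_state();R=Ro.from_euler("xyz",st["eef_rot"]).as_matrix()
    d=R.T@(np.array([x,y,z])-st["eef_pos"])/1000
    tw=0 if jaw is None else (np.arctan2(R[1,2],R[0,2])-np.radians(jaw)+np.pi/2)%np.pi-np.pi/2
    print(np.round(d,4),"twist",round(float(tw),4));return d,tw
def st():
    s=manip.read_state();print(round(s["clock"],1),np.round(s["eef_pos"],1),np.round(s["eef_rot"],3),"F",np.round(s["wrist_force"],1),"gap",round(s["finger_gap"],1),"j",np.round(s["joints"],2))
E
python3 - <<'E'
from h import *
to(445.8,161,130,9.8);to(445.8,161,25,9.8)
print(onz("top",[[174,247],[208,204],[224,175],[197,147],[80,265]],70))
E
```

```text
[-0.4729  0.0756 -0.5813] twist -1.462
[-0.4729  0.1806 -0.5812] twist -1.462
[[438.9797516  248.8181407   70.        ]
 [554.58400759 162.81744203  70.        ]
 [634.50524371 121.92354713  70.        ]
 [711.90166243 198.057287    70.        ]
 [389.36605423 492.14830664  70.        ]]
```

Request:
play_rows([
  [[-0.03,0,-0.035],-0.08,0.3],
  [[-0.06,0,-0.07],-0.16,0.3],
  [[-0.09,0,-0.11],-0.25,0.3],
  [[-0.12,0.01,-0.145],-0.34,0.3],
  [[-0.15,0.02,-0.18],-0.44,0.3],
  [[-0.18,0.025,-0.22],-0.54,0.3],
  [[-0.21,0.03,-0.255],-0.64,0.3],
  [[-0.24,0.035,-0.29],-0.75,0.3],
  [[-0.27,0.04,-0.33],-0.86,0.3],
  [[-0.3,0.045,-0.365],-0.97,0.3],
  [[-0.33,0.05,-0.4],-1.08,0.3],
  [[-0.36,0.055,-0.44],-1.18,0.3],
  [[-0.39,0.06,-0.475],-1.28,0.3],
  [[-0.42,0.065,-0.51],-1.36,0.3],
  [[-0.445,0.07,-0.545],-1.42,0.3],
  [[-0.465,0.0756,-0.57],-1.462,0.3],
  [[-0.4729,0.0756,-0.5813],-1.462,0.3],
  [[-0.4729,0.0756,-0.5813],-1.462,0.3],
  [[-0.4729,0.0756,-0.5813],-1.462,0.3],
], squeeze=20)

```text
clock: 2.0
eef_pos: [445.5, 160.1, 130.0]
eef_rot: [-1.571, 0.001, -1.401]
wrist_force: [0.2, 0.3, 0.3]
finger_gap: 65.9
```

Run:
```python
from h import *
st();to(445.8,161,25,9.8)
```

```text
2.0 [445.5 160.1 130. ] [-1.571e+00  1.000e-03 -1.401e+00] F [0.2 0.3 0.3] gap 65.9 j [0.27 0.21 1.82 0.   1.11 0.1 ]
[-0.0008  0.105   0.0005] twist -0.0012
```

Request:
play_rows([
  [[-0.001,0.025,0.0005],0,0.3],
  [[-0.001,0.05,0.0005],0,0.3],
  [[-0.001,0.075,0.0005],0,0.3],
  [[-0.001,0.095,0.0005],0,0.3],
  [[-0.001,0.105,0.0005],0,0.3],
  [[-0.001,0.105,0.0005],0,0.3],
  [[-0.001,0.105,0.0005],0,1],
  [[-0.001,0.105,0.0005],0,1],
  [[-0.001,0.105,0.0005],0,1],
  [[-0.001,0.105,0.0005],0,1],
  [[-0.001,0.105,0.0005],0,1],
  [[-0.001,0.105,0.0005],0,1],
  [[-0.001,0.09,0.0005],0,1],
  [[-0.001,0.06,0.0005],0,1],
  [[-0.001,0.03,0.0005],0,1],
  [[-0.001,0.0,0.0005],0,1],
  [[-0.001,-0.01,0.0005],0,1],
  [[-0.001,-0.01,0.0005],0,1],
])

```text
clock: 3.8
eef_pos: [446.2, 161.3, 140.9]
eef_rot: [-1.569, 0.001, -1.401]
wrist_force: [0.6, 0.2, -1.6]
finger_gap: 44.1
```

Run:
```python
from h import *
st();print(rack(0,-5));to(*rack(0,-5),130,9.8)
```

```text
3.8 [446.2 161.3 140.9] [-1.569e+00  1.000e-03 -1.401e+00] F [ 0.6  0.2 -1.6] gap 44.1 j [0.27 0.2  1.81 0.   1.13 0.1 ]
[ 611.1510475  -119.32703949]
[0.3045 0.0108 0.115 ] twist -0.0011
```

Request:
play_rows([
  [[0.015,0,0.005],0,1],
  [[0.04,0,0.015],0,1],
  [[0.07,0,0.026],0,1],
  [[0.1,0,0.038],0,1],
  [[0.13,0,0.05],0,1],
  [[0.16,0,0.06],0,1],
  [[0.19,0,0.072],0,1],
  [[0.22,0,0.083],0,1],
  [[0.25,0.0,0.094],0,1],
  [[0.275,0.0,0.104],0,1],
  [[0.295,0.005,0.112],0,1],
  [[0.3045,0.0108,0.115],0,1],
  [[0.3045,0.0108,0.115],0,1],
  [[0.3045,0.0108,0.115],0,1],
])

```text
clock: 5.2
eef_pos: [610.5, -118.6, 129.0]
eef_rot: [-1.57, 0.002, -1.401]
wrist_force: [-0.2, 0.3, -0.4]
finger_gap: 43.8
```

Run:
```python
from h import *
st();a=snap("side","s1");b=snap("top","t1")
a=cv2.resize(a[80:220,210:310],None,fx=4,fy=4,interpolation=cv2.INTER_CUBIC)
b=cv2.resize(b[110:250,260:360],None,fx=4,fy=4,interpolation=cv2.INTER_CUBIC)
cv2.imwrite("pics/c1.png",np.clip(np.hstack([a,b])*1.6,0,255).astype(np.uint8))
```

```text
5.2 [ 610.5 -118.6  129. ] [-1.57   0.002 -1.401] F [-0.2  0.3 -0.4] gap 43.8 j [-0.25  0.53  1.39  0.    1.23 -0.42]
```

View pics/c1.png

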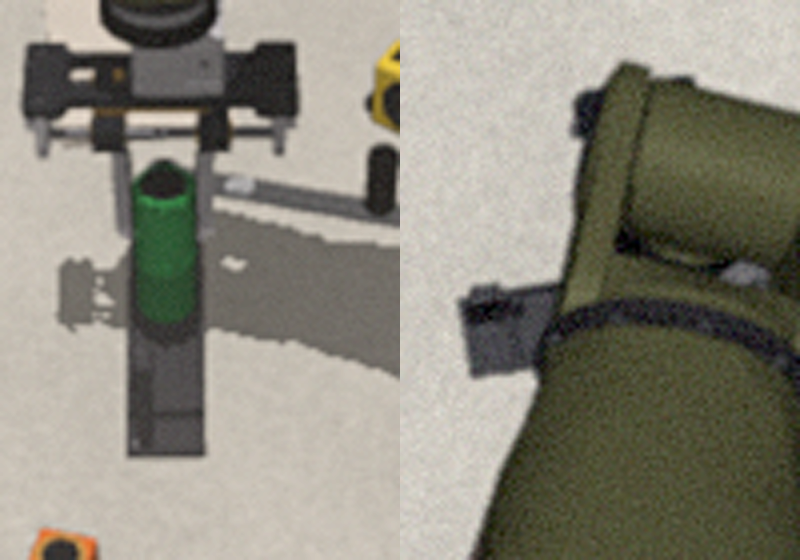

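The side view shows the coupling held centrally over the tray, axis at crop x of about 165, with the packed one below and behind it. The arm hides the top view. I'll check the projection numerically and then lower.

Run:
```python
from h import *
for z in(110,140,170): print(z,(proj("side",[610.5,-118.6,z])-[210,80])*4)
p=np.array([*rack(0,-55),74]);print((proj("side",p)-[210,80])*4, [(proj("side",[*rack(x,90),4])-[210,80])*4 for x in(-29,29)])
to(*rack(0,-5),50,9.8);to(*rack(0,-5),29,9.8)
```

```text
110 [[163.20307545 251.01697312]]
140 [[162.26217682 219.94344632]]
170 [[161.28821019 187.75469075]]
[[164.05166037 238.04407103]] [array([[205.10115545, 448.57912029]]), array([[124.46724394, 449.28466239]])]
[ 0.0011  0.08   -0.    ] twist -0.0002
[ 1.10e-03  1.01e-01 -1.00e-04] twist -0.0002
```

Request:
play_rows([
  [[0.001,0.02,0.0005],0,1],
  [[0.001,0.045,0.0005],0,1],
  [[0.001,0.065,0.0005],0,1],
  [[0.001,0.078,0.0005],0,1],
  [[0.001,0.085,0.0005],0,1],
  [[0.001,0.09,0.0005],0,1],
  [[0.001,0.094,0.0005],0,1],
  [[0.001,0.097,0.0005],0,1],
  [[0.001,0.099,0.0005],0,1],
  [[0.001,0.099,0.0005],0,1],
])

```text
clock: 6.3
eef_pos: [611.7, -119.2, 31.0]
eef_rot: [-1.569, 0.001, -1.4]
wrist_force: [0.4, 0.1, -0.2]
finger_gap: 43.8
```

Run:
```python
from h import *
st();a=snap("side","s2")
m=green(a);k,l,s,c=cv2.connectedComponentsWithStats(m)
print([x for x in s[1:] if x[4]>60])
a=cv2.resize(a[90:220,210:310],None,fx=4,fy=4,interpolation=cv2.INTER_CUBIC)
cv2.imwrite("pics/c2.png",np.clip(a*1.8,0,255).astype(np.uint8))
```

```text
6.3 [ 611.7 -119.2   31. ] [-1.569e+00  1.000e-03 -1.400e+00] F [ 0.4  0.1 -0.2] gap 43.8 j [-0.25  0.64  1.45  0.    1.05 -0.42]
[array([  41,    0,  233,   26, 3784], dtype=int32), array([ 454,    0,   58,   48, 2320], dtype=int32), array([ 243,   31,   78,   28, 1397], dtype=int32), array([244, 142,  15,  31, 318], dtype=int32), array([185, 227,  16,  31, 264], dtype=int32), array([229, 258,  16,  27, 256], dtype=int32)]
```

View pics/c2.png

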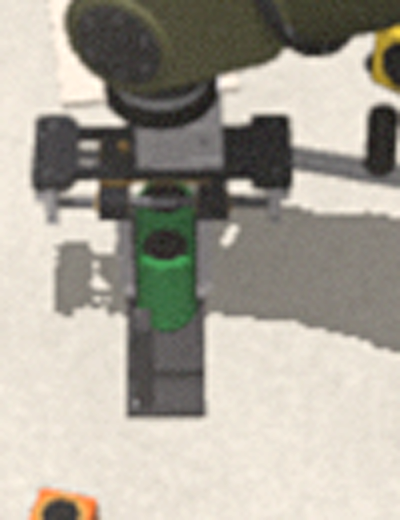

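The held coupling is inside the tray with its base near crop (165,325), in front of the packed one, with no contact force. I'll nudge it along against the packed one, seat it and release.

Request:
play_rows([
  [[0.002,0.0,0],0,1],
  [[0.004,0.0,0],0,1],
  [[0.005,0.0,0],0,1],
  [[0.006,0.0,0],0,1],
  [[0.007,0.0,0],0,1],
  [[0.0075,0.0,0],0,1],
  [[0.0075,0.0005,0],0,1],
  [[0.0075,0.0015,0],0,1],
])

```text
clock: 7.15
eef_pos: [613.1, -126.6, 29.8]
eef_rot: [-1.569, 0.001, -1.4]
wrist_force: [-4.2, 0.8, 12.8]
finger_gap: 43.8
```

Request:
play_rows([
  [[0,-0.001,0],0,1],
  [[0,-0.001,0],0,0.35],
  [[0,-0.001,0],0,0.35],
  [[0,-0.001,0],0,0.35],
  [[0,-0.02,0],0,0.35],
  [[0,-0.05,0],0,0.35],
  [[0,-0.085,0],0,0.35],
  [[0,-0.12,0],0,0.3],
  [[0,-0.12,0],0,0.3],
])

```text
clock: 8.05
eef_pos: [614.7, -127.2, 155.1]
eef_rot: [-1.561, -0.002, -1.4]
wrist_force: [-0.3, 0.7, 0.1]
finger_gap: 65.6
```

Run:
```python
from h import *
st();to(579,254,150,8.6);to(579,254,25,8.6)
```

```text
8.1 [ 614.7 -127.2  155.1] [-1.561 -0.002 -1.4  ] F [-0.3  0.7  0.1] gap 65.6 j [-0.26  0.51  1.35  0.    1.27 -0.43]
[-0.3818  0.0044  0.0296] twist 0.0208
[-0.3821  0.1294  0.0284] twist 0.0208
```

Request:
play_rows([
  [[-0.02,0,0.002],0,0.3],
  [[-0.05,0,0.004],0.02,0.3],
  [[-0.085,0,0.007],0.02,0.3],
  [[-0.12,0,0.01],0.02,0.3],
  [[-0.155,0.001,0.013],0.02,0.3],
  [[-0.19,0.002,0.015],0.02,0.3],
  [[-0.225,0.002,0.018],0.02,0.3],
  [[-0.26,0.003,0.021],0.02,0.3],
  [[-0.295,0.003,0.024],0.02,0.3],
  [[-0.33,0.004,0.027],0.02,0.3],
  [[-0.36,0.004,0.029],0.02,0.3],
  [[-0.377,0.0044,0.0296],0.02,0.3],
  [[-0.3818,0.0044,0.0296],0.0208,0.3],
  [[-0.3818,0.0044,0.0296],0.0208,0.3],
  [[-0.3818,0.0044,0.0296],0.0208,0.3],
])

```text
clock: 9.55
eef_pos: [579.3, 252.9, 150.0]
eef_rot: [-1.561, -0.002, -1.422]
wrist_force: [0.3, 0.0, 0.8]
finger_gap: 66.1
```

Run:
```python
from h import *
st();to(579,254,25,8.6)
a=snap("side","s3");b=snap("top","t3")
a=cv2.resize(a[110:210,225:295],None,fx=5,fy=5,interpolation=cv2.INTER_CUBIC)
b=cv2.resize(b[165:245,270:360],None,fx=4.4,fy=4.4,interpolation=cv2.INTER_CUBIC)
o=np.zeros((500,760,3));o[:,:350]=a;o[:b.shape[0],360:360+b.shape[1]]=b
cv2.imwrite("pics/c3.png",np.clip(o*1.8,0,255).astype(np.uint8))
```

```text
9.6 [579.3 252.9 150. ] [-1.561 -0.002 -1.422] F [0.3 0.  0.8] gap 66.1 j [ 0.36  0.52  1.34 -0.    1.27  0.21]
[-0.0015  0.125  -0.0013] twist -0.0009
```

View pics/c3.png

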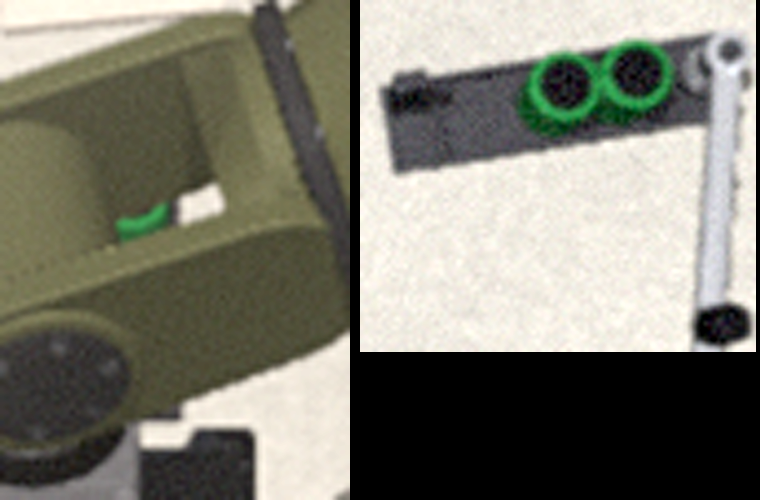

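The top view shows both couplings upright and touching, rings at crop (566,88) and (637,77), with the free end of the tray to the left. The arm blocks the side view. I'll pick the union next.

Request:
play_rows([
  [[-0.0015,0.03,-0.001],0,0.3],
  [[-0.0015,0.06,-0.001],0,0.3],
  [[-0.0015,0.09,-0.001],0,0.3],
  [[-0.0015,0.115,-0.001],0,0.3],
  [[-0.0015,0.125,-0.001],0,0.3],
  [[-0.0015,0.125,-0.001],0,0.3],
  [[-0.0015,0.125,-0.001],0,1],
  [[-0.0015,0.125,-0.001],0,1],
  [[-0.0015,0.125,-0.001],0,1],
  [[-0.0015,0.125,-0.001],0,1],
  [[-0.0015,0.125,-0.001],0,1],
  [[-0.0015,0.125,-0.001],0,1],
  [[-0.0015,0.125,-0.001],0,1],
  [[-0.0015,0.105,-0.001],0,1],
  [[-0.0015,0.075,-0.001],0,1],
  [[-0.0015,0.04,-0.001],0,1],
  [[-0.0015,0.01,-0.001],0,1],
  [[-0.0015,0.0,-0.001],0,1],
  [[-0.0015,0.0,-0.001],0,1],
])

```text
clock: 11.55
eef_pos: [578.5, 254.4, 150.9]
eef_rot: [-1.559, -0.002, -1.422]
wrist_force: [1.1, -0.7, -1.3]
finger_gap: 40.3
```

Run:
```python
from h import *
np.set_printoptions(precision=1,suppress=True)
st()
q=lambda x,y:[270+(x-360+.5)/4.4-.5,165+(y+.5)/4.4-.5]
for p in onz("top",[q(637,77),q(566,88)],74): print("rings",torack(p))
for p in onz("top",[q(440,115),q(447,160),q(391,85),q(398,172)],16): print("wall?",torack(p))
to(*rack(0,33),150,9.8)
```

```text
11.6 [578.5 254.4 150.9] [-1.6 -0.  -1.4] F [ 1.1 -0.7 -1.3] gap 40.3 j [ 0.4  0.5  1.3 -0.   1.3  0.2]
rings [ -2.3 -56.5]
rings [ -2.1 -12.7]
wall? [ 2.5 59.8]
wall? [-27.1  60.3]
wall? [26.8 87.7]
wall? [-29.8  92.6]
[ 0.3  0.  -0. ] twist -0.0223
```

Run:
```python
from h import *
st();to(*rack(0.3,33.5),150,9.8);to(*rack(0.3,33.5),31,9.8)
```

```text
11.6 [578.5 254.4 150.9] [-1.559 -0.002 -1.422] F [ 1.1 -0.7 -1.3] gap 40.3 j [ 0.36  0.52  1.34 -0.    1.27  0.21]
[ 0.3359  0.0012 -0.0236] twist -0.0223
[ 0.3357  0.1202 -0.025 ] twist -0.0223
```

Request:
play_rows([
  [[0.015,0,-0.001],-0.005,1],
  [[0.04,0,-0.003],-0.01,1],
  [[0.07,0,-0.005],-0.015,1],
  [[0.1,0,-0.007],-0.02,1],
  [[0.13,0,-0.009],-0.022,1],
  [[0.16,0,-0.011],-0.022,1],
  [[0.19,0,-0.014],-0.022,1],
  [[0.22,0,-0.016],-0.022,1],
  [[0.25,0,-0.018],-0.022,1],
  [[0.28,0,-0.02],-0.022,1],
  [[0.31,0,-0.022],-0.022,1],
  [[0.328,0,-0.0236],-0.022,1],
  [[0.3359,0,-0.0236],-0.022,1],
  [[0.3359,0.01,-0.0237],-0.022,1],
  [[0.3359,0.03,-0.0239],-0.022,1],
  [[0.3359,0.05,-0.024],-0.022,1],
  [[0.3359,0.07,-0.0243],-0.022,1],
  [[0.3359,0.085,-0.0245],-0.022,1],
  [[0.3359,0.09,-0.0247],-0.022,1],
  [[0.3359,0.09,-0.0247],-0.022,1],
])

```text
clock: 13.55
eef_pos: [604.6, -80.9, 60.6]
eef_rot: [-1.561, -0.002, -1.399]
wrist_force: [0.6, 0.4, -0.7]
finger_gap: 40.4
```

Run:
```python
from h import *
st();print(torack(manip.read_state()["eef_pos"]));to(*rack(0.3,33.5),31,9.8)
a=snap("side","s4");b=snap("top","t4")
a=cv2.resize(a[110:210,225:295],None,fx=5,fy=5,interpolation=cv2.INTER_CUBIC)
b=cv2.resize(b[165:245,270:360],None,fx=4.4,fy=4.4,interpolation=cv2.INTER_CUBIC)
o=np.zeros((500,760,3));o[:,:350]=a;o[:b.shape[0],360:360+b.shape[1]]=b
cv2.imwrite("pics/c4.png",np.clip(o*1.8,0,255).astype(np.uint8))
```

```text
13.6 [604.6 -80.9  60.6] [-1.561 -0.002 -1.399] F [ 0.6  0.4 -0.7] gap 40.4 j [-0.19  0.57  1.49  0.    1.07 -0.37]
[ 0.08204162 33.93534614]
[ 0.0004  0.0296 -0.0001] twist 0.0004
```

View pics/c4.png

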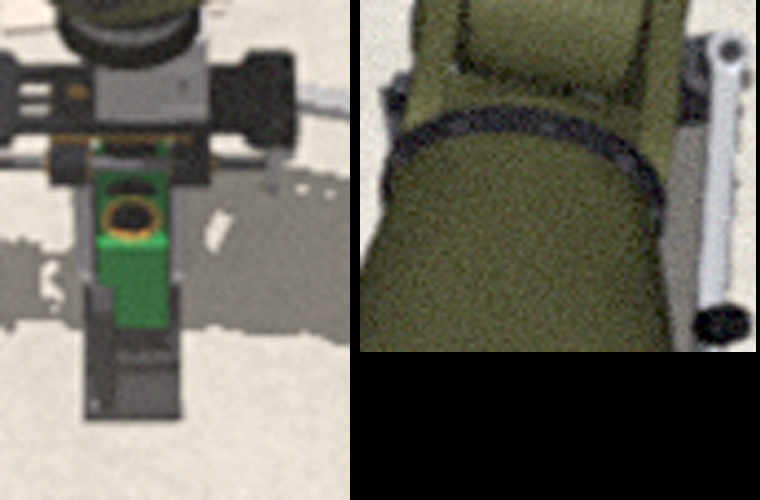

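The union hangs squarely over the tray, axis at crop x of about 132 against 133 for the tray. I'll lower it.

Request:
play_rows([
  [[0.0004,0.01,0],0,1],
  [[0.0004,0.017,0],0,1],
  [[0.0004,0.022,0],0,1],
  [[0.0004,0.026,0],0,1],
  [[0.0004,0.029,0],0,1],
  [[0.0004,0.031,0],0,1],
  [[0.0004,0.0315,0],0,1],
  [[0.0004,0.0315,0],0,1],
])

```text
clock: 14.45
eef_pos: [605.8, -81.8, 30.6]
eef_rot: [-1.558, -0.003, -1.4]
wrist_force: [-0.4, 0.0, -1.0]
finger_gap: 40.5
```

Request:
play_rows([
  [[0,0.001,0],0,1],
  [[0,0.002,0],0,1],
  [[0,0.0025,0],0,1],
  [[0,0.0025,0],0,1],
])

```text
clock: 14.85
eef_pos: [606.3, -81.9, 29.9]
eef_rot: [-1.557, -0.003, -1.4]
wrist_force: [-5.4, 0.7, 16.4]
finger_gap: 40.6
```

Seated, with 16 N of floor contact. Next I release, retreat and look.

Request:
play_rows([
  [[0,-0.001,0],0,1],
  [[0,-0.001,0],0,0.35],
  [[0,-0.001,0],0,0.35],
  [[0,-0.001,0],0,0.35],
  [[0,-0.02,0],0,0.35],
  [[0,-0.05,0],0,0.35],
  [[0,-0.085,0],0,0.35],
  [[0,-0.12,0],0,0.3],
  [[0,-0.16,0],0,0.3],
  [[0,-0.18,-0.03],0,0.3],
  [[0,-0.18,-0.08],0,0.3],
  [[0,-0.18,-0.13],0,0.3],
  [[0,-0.18,-0.18],0,0.3],
  [[0,-0.18,-0.2],0,0.3],
  [[0,-0.18,-0.2],0,0.3],
])

```text
clock: 16.35
eef_pos: [405.1, -116.2, 207.6]
eef_rot: [-1.556, -0.004, -1.401]
wrist_force: [0.9, -0.2, 0.6]
finger_gap: 65.6
```

Run:
```python
from h import *
st()
a=snap("side","s5");b=snap("top","t5")
a=cv2.resize(a[100:210,225:325],None,fx=3.8,fy=3.8,interpolation=cv2.INTER_CUBIC)
b=cv2.resize(b[165:260,270:370],None,fx=4,fy=4,interpolation=cv2.INTER_CUBIC)
o=np.zeros((420,800,3));o[:a.shape[0],:380]=a;o[:b.shape[0],390:390+b.shape[1]]=b
cv2.imwrite("pics/c5.png",np.clip(o*1.8,0,255).astype(np.uint8))
```

```text
16.4 [ 405.1 -116.2  207.6] [-1.556 -0.004 -1.401] F [ 0.9 -0.2  0.6] gap 65.6 j [-0.37 -0.    1.86  0.    1.27 -0.54]
```

View pics/c5.png

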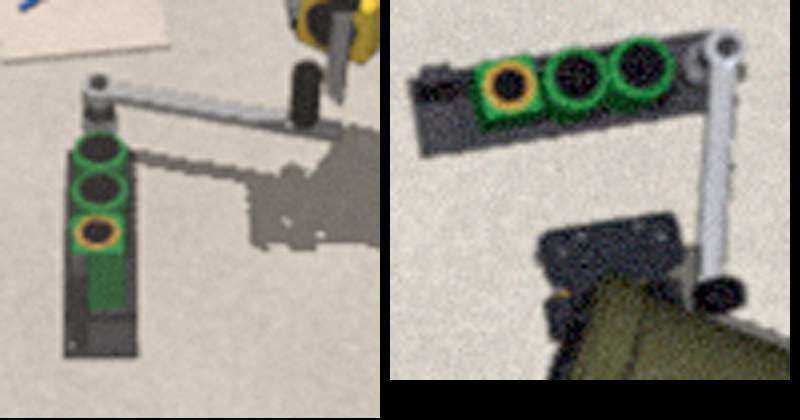

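The side and top views both show all three fittings upright in the tray: the union at crop (509,85), the couplings at (577,75) and (641,65). The knob is free at (720,293). Next comes the knob approach.

Run:
```python
from h import *
pv=rack(0,-110);print(pv)
k=lambda th,r=165:pv+r*np.array([np.cos(np.radians(99.8)+1.3-th),np.sin(np.radians(99.8)+1.3-th)])
print(k(0),k(1.3))
to(465.5,-207,200,84.3);to(465.5,-207,101,84.3)
```

```text
[ 629.02304491 -222.79486883]
[ 464.84331135 -206.36273294] [600.93847755 -60.20256558]
[0.0996 0.0085 0.042 ] twist -1.3005
[0.0992 0.1074 0.0405] twist -1.3005
```

Request:
play_rows([
  [[0.02,0.003,0.01],-0.12,0.3],
  [[0.04,0.006,0.02],-0.25,0.3],
  [[0.06,0.008,0.03],-0.39,0.3],
  [[0.08,0.0085,0.04],-0.53,0.3],
  [[0.095,0.0085,0.042],-0.67,0.3],
  [[0.0996,0.0085,0.042],-0.81,0.3],
  [[0.0996,0.0085,0.042],-0.95,0.3],
  [[0.0996,0.0085,0.042],-1.09,0.3],
  [[0.0996,0.0085,0.042],-1.22,0.3],
  [[0.0996,0.0085,0.042],-1.3,0.3],
  [[0.0996,0.0085,0.042],-1.3,0.3],
  [[0.0996,0.0085,0.042],-1.3,0.3],
])

```text
clock: 17.65
eef_pos: [466.1, -206.9, 199.6]
eef_rot: [-1.57, -0.015, -0.102]
wrist_force: [-0.5, -1.2, -0.1]
finger_gap: 65.7
```

Run:
```python
from h import *
st();to(465.5,-207,140,84.3);to(465.5,-207,101,84.3)
a=snap("side","s6")
o=cv2.resize(a[60:180,240:360],None,fx=4,fy=4,interpolation=cv2.INTER_CUBIC)
print([(proj("side",[465.3,-207,z])-[240,60])*4 for z in(94,146)])
cv2.imwrite("pics/c6.png",np.clip(o*1.8,0,255).astype(np.uint8))
```

```text
17.6 [ 466.1 -206.9  199.6] [-1.57  -0.015 -0.102] F [-0.5 -1.2 -0.1] gap 65.7 j [-0.49  0.21  1.65  0.01  1.27 -1.96]
[-0.0014  0.0595 -0.0002] twist -0.0027
[-0.002   0.0985 -0.0003] twist -0.0027
[array([[258.77311357, 285.76178359]]), array([[263.60430103, 232.06816367]])]
```

View pics/c6.png

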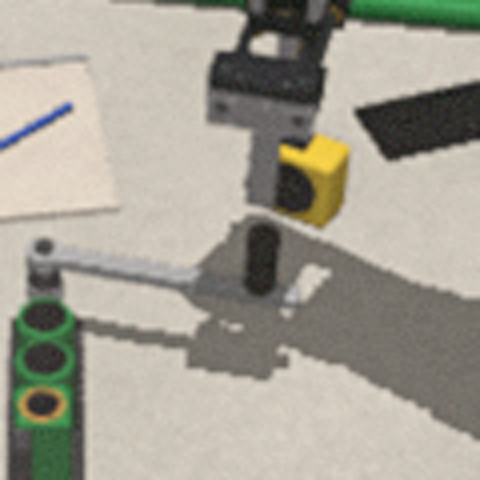

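The knob runs from crop (260,290) to (263,225), right where I predicted, with the fingers centred above it. I'll descend and grip.

Request:
play_rows([
  [[-0.001,0.02,0],0,0.3],
  [[-0.001,0.045,0],0,0.3],
  [[-0.001,0.07,0],0,0.3],
  [[-0.001,0.088,0],0,0.3],
  [[-0.001,0.096,0],0,0.3],
  [[-0.001,0.096,0],0,0.3],
  [[-0.001,0.096,0],0,1],
  [[-0.001,0.096,0],0,1],
  [[-0.001,0.096,0],0,1],
  [[-0.001,0.096,0],0,1],
  [[-0.001,0.096,0],0,1],
  [[-0.001,0.096,0],0,1],
  [[-0.001,0.096,0],0,1],
  [[-0.001,0.096,0],0,1],
], squeeze=40)

```text
clock: 19.1
eef_pos: [466.4, -206.9, 103.8]
eef_rot: [-1.57, -0.015, -0.102]
wrist_force: [-1.1, 0.9, 2.0]
finger_gap: 23.6
```

```bash
cat > arc.py <<'E'
from h import *
import sys
s=manip.read_state();R=Ro.from_euler("xyz",s["eef_rot"]).as_matrix();p0=s["eef_pos"];pv=rack(0,-110)
v=p0[:2]-pv;r=np.hypot(*v);a0=np.arctan2(v[1],v[0]);th=np.radians(99.8)+1.3-a0
end,n,z=float(sys.argv[1]),int(sys.argv[2]),float(sys.argv[3])
st();print("r",round(r,1),"theta",round(th,3),"jaw",np.degrees(np.arctan2(R[1,2],R[0,2])))
for t in np.linspace(th,end,n+1)[1:]:
    a=a0-(t-th);q=np.array([*(pv+r*np.array([np.cos(a),np.sin(a)])),z])
    d=R.T@(q-p0)/1000;print([[round(float(x),4) for x in d],round(float(t-th),3),1],end=", ")
E
python3 arc.py 0.65 20 102
```

```text
19.1 [ 466.4 -206.9  103.8] [-1.57  -0.015 -0.102] F [-1.1  0.9  2. ] gap 23.6 j [-0.49  0.32  1.75  0.01  1.06 -1.96]
r 163.4 theta -0.002 jaw 84.14864714743833
[[0.0, 0.0018, 0.0053], 0.033, 1], [[0.0003, 0.0018, 0.0107], 0.065, 1], [[0.0007, 0.0018, 0.016], 0.098, 1], [[0.0013, 0.0018, 0.0213], 0.13, 1], [[0.002, 0.0018, 0.0265], 0.163, 1], [[0.0029, 0.0018, 0.0318], 0.196, 1], [[0.004, 0.0018, 0.037], 0.228, 1], [[0.0053, 0.0019, 0.0422], 0.261, 1], [[0.0067, 0.0019, 0.0473], 0.294, 1], [[0.0083, 0.0019, 0.0524], 0.326, 1], [[0.0101, 0.0019, 0.0574], 0.359, 1], [[0.012, 0.002, 0.0624], 0.391, 1], [[0.0141, 0.002, 0.0673], 0.424, 1], [[0.0164, 0.002, 0.0721], 0.457, 1], [[0.0188, 0.0021, 0.0769], 0.489, 1], [[0.0213, 0.0021, 0.0816], 0.522, 1], [[0.0241, 0.0022, 0.0862], 0.554, 1], [[0.0269, 0.0022, 0.0907], 0.587, 1], [[0.0299, 0.0022, 0.0951], 0.62, 1], [[0.0331, 0.0023, 0.0994], 0.652, 1],
```

Request:
play_rows([
  [[0.0,0,0.0053],0.033,1],
  [[0.0003,0,0.0107],0.065,1],
  [[0.0007,0,0.016],0.098,1],
  [[0.0013,0,0.0213],0.13,1],
  [[0.002,0,0.0265],0.163,1],
  [[0.0029,0,0.0318],0.196,1],
  [[0.004,0,0.037],0.228,1],
  [[0.0053,0,0.0422],0.261,1],
  [[0.0067,0,0.0473],0.294,1],
  [[0.0083,0,0.0524],0.326,1],
  [[0.0101,0,0.0574],0.359,1],
  [[0.012,0,0.0624],0.391,1],
  [[0.0141,0,0.0673],0.424,1],
  [[0.0164,0,0.0721],0.457,1],
  [[0.0188,0,0.0769],0.489,1],
  [[0.0213,0,0.0816],0.522,1],
  [[0.0241,0,0.0862],0.554,1],
  [[0.0269,0,0.0907],0.587,1],
  [[0.0299,0,0.0951],0.62,1],
  [[0.0331,0,0.0994],0.652,1],
])

```text
clock: 21.1
eef_pos: [508.4, -111.1, 103.8]
eef_rot: [-1.564, -0.009, -0.755]
wrist_force: [-6.6, 2.0, 2.2]
finger_gap: 23.7
```

```bash
python3 arc.py 1.22 18 103
```

```text
21.1 [ 508.4 -111.1  103.8] [-1.564 -0.009 -0.755] F [-6.6  2.   2.2] gap 23.7 j [-0.29  0.34  1.72  0.    1.07 -1.1 ]
r 164.4 theta 0.647 jaw 46.7621609553713
[[0.0, 0.0008, 0.0052], 0.032, 1], [[0.0002, 0.0008, 0.0104], 0.064, 1], [[0.0006, 0.0009, 0.0157], 0.095, 1], [[0.0012, 0.0009, 0.0209], 0.127, 1], [[0.0019, 0.001, 0.026], 0.159, 1], [[0.0027, 0.001, 0.0312], 0.191, 1], [[0.0038, 0.0011, 0.0363], 0.223, 1], [[0.005, 0.0011, 0.0414], 0.254, 1], [[0.0063, 0.0012, 0.0465], 0.286, 1], [[0.0079, 0.0012, 0.0515], 0.318, 1], [[0.0095, 0.0013, 0.0564], 0.35, 1], [[0.0114, 0.0013, 0.0613], 0.382, 1], [[0.0134, 0.0014, 0.0662], 0.414, 1], [[0.0155, 0.0014, 0.0709], 0.445, 1], [[0.0178, 0.0015, 0.0756], 0.477, 1], [[0.0202, 0.0015, 0.0803], 0.509, 1], [[0.0228, 0.0016, 0.0848], 0.541, 1], [[0.0255, 0.0016, 0.0893], 0.573, 1],
```

Request:
play_rows([
  [[0.0,0,0.0052],0.032,1],
  [[0.0002,0,0.0104],0.064,1],
  [[0.0006,0,0.0157],0.095,1],
  [[0.0012,0,0.0209],0.127,1],
  [[0.0019,0,0.026],0.159,1],
  [[0.0027,0,0.0312],0.191,1],
  [[0.0038,0,0.0363],0.223,1],
  [[0.005,0,0.0414],0.254,1],
  [[0.0063,0,0.0465],0.286,1],
  [[0.0079,0.0005,0.0515],0.318,1],
  [[0.0095,0.0005,0.0564],0.35,1],
  [[0.0114,0.0005,0.0613],0.382,1],
  [[0.0134,0.0005,0.0662],0.414,1],
  [[0.0155,0.0005,0.0709],0.445,1],
  [[0.0178,0.0005,0.0756],0.477,1],
  [[0.0202,0.0005,0.0803],0.509,1],
  [[0.0228,0.0005,0.0848],0.541,1],
  [[0.0255,0.0005,0.0893],0.573,1],
  [[0.0255,0.0005,0.0893],0.573,1],
])

```text
clock: 23.0
eef_pos: [587.4, -62.6, 103.8]
eef_rot: [-1.563, -0.002, -1.328]
wrist_force: [-7.9, 6.0, 5.3]
finger_gap: 23.2
```

```bash
python3 arc.py 1.33 8 103.5
```

```text
23.0 [587.4 -62.6 103.8] [-1.563 -0.002 -1.328] F [-7.9  6.   5.3] gap 23.2 j [-0.17  0.48  1.51  0.    1.14 -0.41]
r 165.5 theta 1.217 jaw 13.91143203580836
[[-0.0, 0.0003, 0.0023], 0.014, 1], [[0.0, 0.0003, 0.0047], 0.028, 1], [[0.0001, 0.0003, 0.007], 0.042, 1], [[0.0002, 0.0003, 0.0093], 0.056, 1], [[0.0003, 0.0004, 0.0117], 0.071, 1], [[0.0004, 0.0004, 0.014], 0.085, 1], [[0.0006, 0.0004, 0.0163], 0.099, 1], [[0.0008, 0.0004, 0.0187], 0.113, 1],
```

Request:
play_rows([
  [[-0.0003,0,0.0023],0.014,1],
  [[-0.0006,0,0.0047],0.028,1],
  [[-0.0008,0,0.007],0.042,1],
  [[-0.0008,0,0.0093],0.056,1],
  [[-0.0007,0,0.0115],0.07,1],
  [[-0.0006,0,0.013],0.08,1],
  [[-0.0006,0,0.013],0.08,1],
  [[-0.0006,0,0.013],0.08,1],
])

```text
clock: 23.8
eef_pos: [599.3, -59.7, 103.8]
eef_rot: [-1.565, -0.003, -1.408]
wrist_force: [-5.1, -5.2, 3.2]
finger_gap: 23.4
```

```bash
python3 arc.py 1.33 6 103.5
```

```text
23.8 [599.3 -59.7 103.8] [-1.565 -0.003 -1.408] F [-5.1 -5.2  3.2] gap 23.4 j [-0.16  0.51  1.48 -0.    1.15 -0.32]
r 165.8 theta 1.291 jaw 9.334373282623453
[[-0.0, 0.0003, 0.0011], 0.007, 1], [[-0.0, 0.0003, 0.0022], 0.013, 1], [[-0.0, 0.0003, 0.0032], 0.02, 1], [[-0.0, 0.0003, 0.0043], 0.026, 1], [[-0.0, 0.0003, 0.0054], 0.033, 1], [[0.0, 0.0003, 0.0065], 0.039, 1],
```

Request:
play_rows([
  [[0.0003,0,0.001],0,1],
  [[0.0005,0,0.002],0,1],
  [[0.0005,0,0.003],0,1],
  [[0.0005,0,0.003],0,1],
  [[0.0005,0,0.003],0,1],
])

```text
clock: 24.3
eef_pos: [601.6, -59.4, 103.8]
eef_rot: [-1.567, -0.002, -1.408]
wrist_force: [-7.3, 2.6, 5.6]
finger_gap: 23.6
```

Request:
play_rows([
  [[0,0,0.001],0,1],
  [[0,0,0.002],0,1],
  [[0,0,0.003],0,1],
  [[0,0,0.003],0,1],
  [[0,0,0.003],0,1],
])

```text
clock: 24.8
eef_pos: [602.8, -59.0, 103.7]
eef_rot: [-1.571, -0.001, -1.408]
wrist_force: [-17.4, 0.7, 9.0]
finger_gap: 23.6
```

Request:
play_rows([
  [[0,0,0.002],0,1],
  [[0,0,0.0028],0,1],
  [[0,0,0.0028],0,1],
  [[0,0,0.0028],0,1],
  [[0,0,0.0028],0,1],
])

```text
clock: 25.3
eef_pos: [603.2, -58.8, 103.6]
eef_rot: [-1.577, -0.0, -1.408]
wrist_force: [-24.2, -2.4, 12.4]
finger_gap: 23.2
```

Run:
```python
from h import *
st();print(torack(manip.read_state()["eef_pos"]))
a=snap("side","s7");b=snap("top","t7")
a=cv2.resize(a[90:210,215:315],None,fx=4,fy=4,interpolation=cv2.INTER_CUBIC)
b=cv2.resize(b[150:270,270:365],None,fx=4,fy=4,interpolation=cv2.INTER_CUBIC)
cv2.imwrite("pics/c7.png",np.clip(np.hstack([a,b])*1.8,0,255).astype(np.uint8))
st()
```

```text
25.3 [603.2 -58.8 103.6] [-1.577 -0.    -1.408] F [-24.2  -2.4  12.4] gap 23.2 j [-0.16  0.52  1.45 -0.    1.17 -0.32]
[ 2.45853023 55.98427212]
25.4 [603.2 -58.8 103.6] [-1.577 -0.    -1.408] F [-24.7  -0.4  11.9] gap 23.8 j [-0.16  0.52  1.45 -0.    1.17 -0.32]
```

View pics/c7.png

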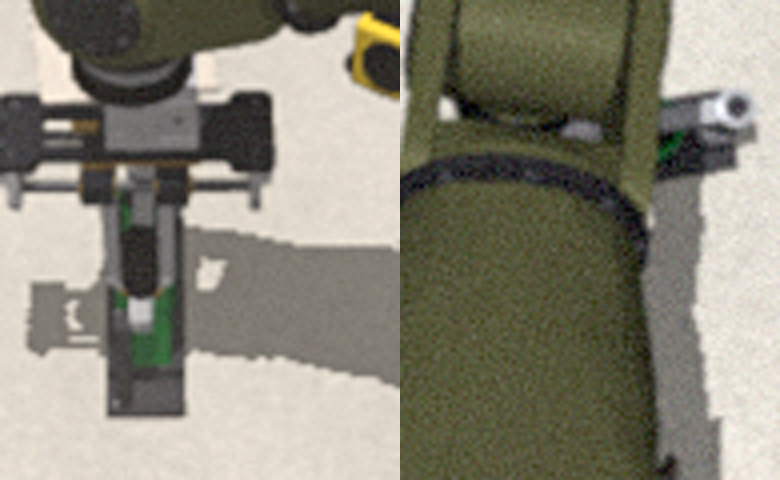

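Run:
```python
from h import *
st();print(manip.sign_off())
```

```text
25.4 [603.2 -58.8 103.6] [-1.577 -0.    -1.408] F [-24.7  -0.4  11.9] gap 23.8 j [-0.16  0.52  1.45 -0.    1.17 -0.32]
the job is handed in; nothing more can be done
None
```

The round coupling and the square union are in the tray beside the packed coupling. The keeper arm is swung forward on its stop, and I handed in at 25.4 s with the fingers still gripping the knob.

- **Fittings:** before the swing, both cameras showed all three upright in a row. Each of the two I placed was pressed until it met the tray floor, with 13 to 16 N of upward force. To make room, I slid the coupling along so that it sits against the packed one.
- **Keeper:** the push force at the knob rose from about 7 N (spring alone) to about 24 N. The last 2.8 mm commanded moved it only 0.4 mm, which I take as being on the stop. The last side view shows the bar lying along the rack over the fittings, and the finger gap is 23.8 mm on the 24 mm knob.
- **Disagreements:** the top camera placed the two couplings about 2 to 3 mm to one side of where the arm's own position put the coupling I set down. By the arm's reading the knob ended 2.5 mm past the rack's centre line, which is within the measuring error.
- **Last view:** the robot arm hid most of the tray from the top camera at the end, so the final check rests on the side view and the forces.
- **Bystanders:** I did not touch the tape measure, flask, offcut or look-alikes, but I took no separate final measurement of where they stand.

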